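# Fasten a junction box lid crosswise

### The arm

A 6-joint arm with a two-finger parallel gripper is mounted at the origin on a cart in front of the work surface, level with it; the furniture and walls round the work are solid. World frame = base frame: x ahead of the robot, y to its left, z up, the work surface at z = 0. Lengths are in mm, angles in rad, forces in N, time in s.
With the tool pointing down it reaches from about 400 to 925 mm from the base axis. Payload 12.5 kg.
Tool frame: the origin (TCP) lies midway between the tips of the shut fingers; the grasp point (between the pads) lies 19 mm behind it (env.tcp_to_grasp is the distance from the TCP to the grasp point, in mm); z points along the fingers, y is the line along which they close (so a half turn about z gives the same grasp; the last joint's range is limited). The gripper opens to 95 mm and grips with 3 to 60 N. Pads are 20 mm wide; open, the fingers measure 119 mm over their backs; the gripper's body (75 mm by 180 mm) begins 59 mm behind the grasp point.
Start: joints at [-1.213, 0.491, 1.559, -0, 1.092, -0.106], TCP at [279.618, -558.982, 214.661] pointing down, gripper open.
Joint ranges: [-3.1, 3.1], [-0.84, 2.19], [0.05, 2.79], [-1.13, 4.28], [0.06, 2.93], [-2.69, 2.69]. Speed limits (rad/s): [2.22, 2.22, 2.79, 3.14, 3.14, 3.14].

### API

Orientations are given as [roll, pitch, yaw] about the fixed x, y, z axes, in that order (R = Rz(yaw) Ry(pitch) Rx(roll)).
In Python, from cell import env gives the robot as it stands. The module is installed in compiled form; this text tells all that it offers.
- The arm moves only by the tool step_arm, never from a script. Its argument "plan" is a list that holds one entry, the list of rows, each a list of 5 numbers: the shift along the tool's x, y, z in mm, then the turn about the tool's z in degrees, then the opening, from -1 (shut) to 1 (fully open). A call has 1 to 8 rows; each row is the pose to reach, as a shift and turn from the pose commanded when the call began, along the tool's axes at that moment; what a row does not reach only later rows make up. A row lasts 1/12 s, in which the tool goes at most 41.7 mm and 7.16 degrees, less where a joint would pass 70% of its speed; a pose out of reach is approached as far as the arm can. A call with a gripper value outside its range is refused whole. The fingers move at their own pace and stop on an object; the grip force is fixed at half the most. Time passes only in rows, so rows that repeat a pose let the fingers close. It gives the time, the measured TCP pose, the force, the opening and the grip force at its end, in the units of the state.
- env.state(): the state, without advancing time (a new reading comes with each control period).
- env.read_camera(name): name is "side" or "top" or "wrist"; returns the picture (420x560x3 uint8, blue, green, red); there is no depth.
- env.get_calibration(name): a dict with "K" (3x3 intrinsics, pixels), "D" ([k1, k2, p1, p2, k3] as OpenCV has them; the pictures are not rectified), "extrinsics" (4x4, takes a point from world to camera coordinates). Camera axes: x right, y up, looking along -z (the intrinsics and any distortion apply to the point x, -y, -z); pixel columns grow to the right and rows downward; lengths in mm; the calibration is good to about 2 mm. A picture is of the moment at which its call begins: read the wrist's pose just before it. get_calibration takes no time and is no camera call; for the wrist camera it gives the pose at the moment of the call.
- env.job_done(): hands the job in; it is judged then, once.
The state is a dict: "t": time; "joints": joint angles; "qvel": joint speeds; "tau": joint torques, N m; "eef_pos": TCP position; "tcp_rot": TCP orientation; "ft_force": force on the tool from outside, world axes, zero at the start; "moment": the same for the moment, N m; "opening": opening from 0.0 (shut) to 1.0 (fully open); "grip_force": force on a finger pad.
Only numpy, scipy, OpenCV 4.12 (cv2) and the standard library are available. Lean on these libraries where they do the work, as an engineer would, in place of code of your own. Each camera call takes 0.05 s, during which the arm holds its last target. There are 200 camera calls.

### The job

The grey lid of the junction box on the bench is on, but its four black push-in plungers still stand up. With the fingertips push them fully down onto their collars one after another, lightly and crosswise so that the lid beds evenly on its gasket: first the one at the cut-off lid corner, then the one diagonally opposite, then the other one at the end with the two cable glands, and last the remaining one. Grasp and lift nothing: the steel weight that keeps the lid down stays standing on it, the box stays where it is, and the things lying around are left alone.

Things in the scene. Friction and masses are not known exactly. Their poses are not given: they have to be found in the camera images.
- junction_box: die-cast aluminium junction box standing loose on the bench at any yaw, 168 x 118 mm, 1.4 kg, with a grey lid of 176 x 126 mm (x by y), upper face 62 mm above the bench. Origin: centre of the underside; z up, x along the long side towards the end with the two short blanked cable glands (reach to x = 108 mm, 29 mm up). The lid corner at +x, +y is cut off at 45 degrees (34 mm)
- plunger_1 (a joint): plunger at the cut-off lid corner, box frame x +62, y +37 mm; slide joint in m: 0 = head fully out (its underside 10 mm above its collar), 0.010 = fully home (head resting on its collar). Starts at 0 to 0.003. No spring: it yields at about 4 N and stays where it is left. Its collar sits on a rubber washer that gives 0.2 mm per N, 4 mm at most, and springs back
- plunger_2 (a joint): plunger across the diagonal from the cut corner, box frame x -62, y -37 mm; slide joint in m: 0 = head fully out (its underside 10 mm above its collar), 0.010 = fully home (head resting on its collar). Starts at 0 to 0.003. No spring: it yields at about 4 N and stays where it is left. Its collar sits on a rubber washer that gives 0.2 mm per N, 4 mm at most, and springs back
- plunger_3 (a joint): plunger at the other corner of the cable-gland end, box frame x +62, y -37 mm; slide joint in m: 0 = head fully out (its underside 10 mm above its collar), 0.010 = fully home (head resting on its collar). Starts at 0 to 0.003. No spring: it yields at about 4 N and stays where it is left. Its collar sits on a rubber washer that gives 0.2 mm per N, 4 mm at most, and springs back
- plunger_4 (a joint): plunger at the last corner, box frame x -62, y +37 mm; slide joint in m: 0 = head fully out (its underside 10 mm above its collar), 0.010 = fully home (head resting on its collar). Starts at 0 to 0.003. No spring: it yields at about 4 N and stays where it is left. Its collar sits on a rubber washer that gives 0.2 mm per N, 4 mm at most, and springs back
- plunger_1_top (a point): centre of the upper face of plunger_1's round black head (at the cut-off lid corner, box frame x +62, y +37 mm), head 18 mm wide, 5 mm thick, over a black collar 23 mm wide, 3 mm high, on a rubber washer 4 mm thick. 81 to 84 mm above the bench at the start, 74 mm when home and let go (12 mm above the lid). Pushed straight down
- plunger_2_top (a point): centre of the upper face of plunger_2's round black head (across the diagonal from the cut corner, box frame x -62, y -37 mm), head 18 mm wide, 5 mm thick, over a black collar 23 mm wide, 3 mm high, on a rubber washer 4 mm thick. 81 to 84 mm above the bench at the start, 74 mm when home and let go (12 mm above the lid). Pushed straight down
- plunger_3_top (a point): centre of the upper face of plunger_3's round black head (at the other corner of the cable-gland end, box frame x +62, y -37 mm), head 18 mm wide, 5 mm thick, over a black collar 23 mm wide, 3 mm high, on a rubber washer 4 mm thick. 81 to 84 mm above the bench at the start, 74 mm when home and let go (12 mm above the lid). Pushed straight down
- plunger_4_top (a point): centre of the upper face of plunger_4's round black head (at the last corner, box frame x -62, y +37 mm), head 18 mm wide, 5 mm thick, over a black collar 23 mm wide, 3 mm high, on a rubber washer 4 mm thick. 81 to 84 mm above the bench at the start, 74 mm when home and let go (12 mm above the lid). Pushed straight down
- steel_weight: turned steel paper weight, 48 mm wide and 50 mm high, 0.42 kg, standing loose near the middle of the lid (its top is 112 mm above the bench). Origin: centre of its underside. Leave it standing
- eraser: bystander: eraser 19x42x13 mm lying beside a long side of the box; origin centre of its underside
- hex_key: bystander: black hex key 32x74x7 mm lying beside the other long side of the box; origin centre of its underside
- tally_counter: bystander: chromed tally counter 43x70x28 mm standing behind the box; origin centre of its underside
- red_pen: bystander: red ball pen 144 mm long lying behind the box, in front of the notebook; origin centre of its underside
- tape_roll: bystander: yellow roll of tape 80x77x12 mm lying left of the work; origin centre of its underside
Mind the look-alikes: they are no part of the job. What is shaped like the steel_weight but brown or yellow is not meant.

How it is judged:
By the outcome, as a careful person would: the job done as asked, in the order asked, and still so for the second after the job is handed in, with the robot touching nothing.
It also fails if it takes over 45 s, if anything falls off the work surface, if the arm or the gripper's body presses on something with over 40 N, if the wrist force passes 120 N, or if a joint passes its speed limit or range.

## Working session

There is one attempt and no reset: what is moved stays moved. The work goes in short steps, Python scripts to look and compute and a tool call to move; the robot and the scene stay as the last step left them, time stands still between calls to the robot, and variables do not carry over. Pictures are saved under pics/ and viewed, at most 10 in all, crops included, and the job is handed in when it is done.

Besides the shell and the picture viewer there is one more tool, called after "Emit:" by a JSON object that holds its "method" and its "body", one argument or row to a line. step_arm: Moves the arm, as the interface text tells. Its arguments: {"type":"object","properties":{"plan":{"type":"array"}},"required":["plan"]}

```bash
mkdir -p pics; python3 - <<'E'
from cell import env
import cv2
for n in("top","side"): cv2.imwrite(f"pics/{n}0.png",env.read_camera(n))
s=env.state();print(s["t"],s["eef_pos"],s["tcp_rot"],s["ft_force"],s["opening"])
E
```

```text
0.1 [ 279.53315336 -558.77536688  214.14561625] [-3.14063091e+00 -9.12056815e-05  4.63805773e-01] [-0.53152666  0.3634554  -0.11424004] 0.9987151171194335
```

View pics/top0.png

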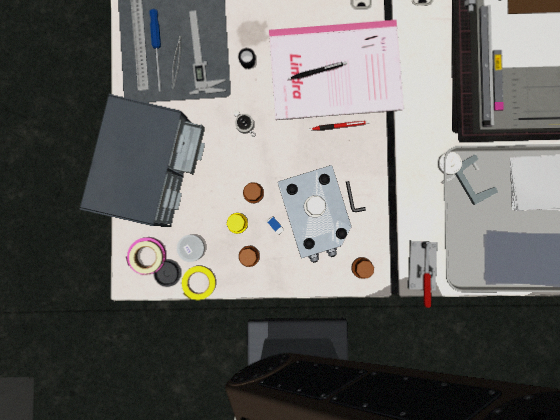

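View pics/side0.png

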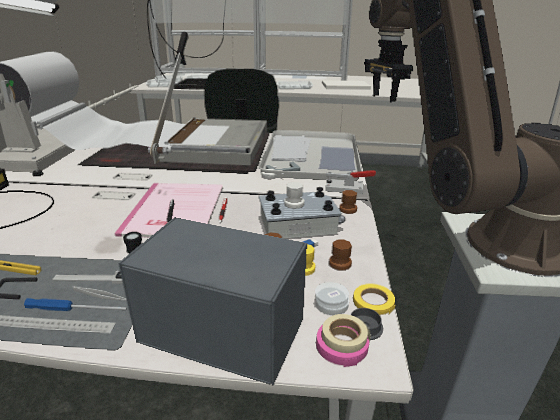

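The top view shows the box with glands toward the robot and plungers near (291,189), (324,179), (308,244) and (341,233). I'll enlarge it.

```bash
python3 - <<'E'
import cv2
i=cv2.imread("pics/top0.png")[155:275,265:385]
cv2.imwrite("pics/c0.png",cv2.resize(i,None,fx=5,fy=5,interpolation=cv2.INTER_CUBIC))
E
```

```text
(no output)
```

View pics/c0.png

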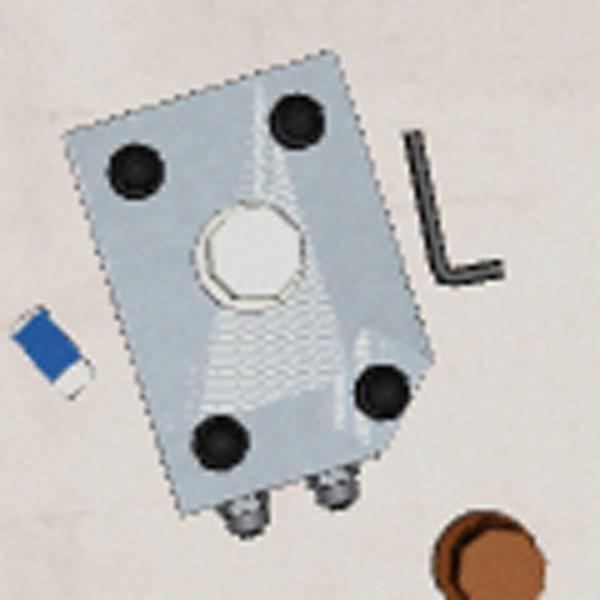

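The crop shows the cut corner at lower right, so P1 is at (382,391), P2 (136,171), P3 (220,441) and P4 (297,121). The lid corners are at (66,132), (333,50), (183,516), (433,357) and (380,455). Next I'll fit the box pose.

```bash
cat > h.py <<'E'
import numpy as np,cv2
from scipy.optimize import least_squares
from cell import env
PL=np.array([[62,37],[-62,-37],[62,-37],[-62,37]],float)
def proj(c,P):
    E=np.array(c["extrinsics"]);p=np.asarray(P,float)@E[:3,:3].T+E[:3,3]
    p=p*[1,-1,-1]
    return cv2.projectPoints(p.reshape(-1,1,3),np.zeros(3),np.zeros(3),np.array(c["K"]),np.array(c["D"]))[0].reshape(-1,2)
def box(pose,xyz):
    x,y,a=pose;c,s=np.cos(a),np.sin(a);q=np.asarray(xyz,float)
    return np.c_[x+c*q[:,0]-s*q[:,1],y+s*q[:,0]+c*q[:,1],q[:,2]]
E
python3 - <<'E'
from h import *
px=np.array([[382,391],[136,171],[220,441],[297,121],[66,132],[333,50],[183,516],[433,357],[380,455]],float)
px=(px+.5)/5-.5+[265,155]
q=[[*p,80] for p in PL]+[[-88,-63,62],[-88,63,62],[88,-63,62],[54,63,62],[88,29,62]]
c=env.get_calibration("top")
C=np.array(c["extrinsics"]);print("cam",-C[:3,:3].T@C[:3,3],C[:3,:3].round(3).tolist())
best=min((least_squares(lambda v:(proj(c,box(v,q))-px).ravel(),[600,-100,a]) for a in(0,1.5,3,-1.5)),key=lambda r:r.cost)
print(best.x,best.cost);print((proj(c,box(best.x,q))-px).round(2).tolist())
print(box(best.x,q)[:4].round(1).tolist())
print(proj(env.get_calibration("side"),box(best.x,q)).round(0).tolist())
w=(np.array([[253,253]])+.5)/5-.5+[265,155]
r=least_squares(lambda v:(proj(c,[[v[0],v[1],112]])-w).ravel(),best.x[:2]);print("weight top",r.x)
E
```

```text
cam [ 495.16093298   38.11724578 1143.62707958] [[-0.015, -1.0, -0.007], [0.999, -0.015, 0.05], [-0.05, -0.007, 0.999]]
[532.2786109  -32.65204641  -2.85734204] 1.9045430134234131
[[0.73, 0.38], [-0.11, -0.52], [0.18, 0.54], [0.44, -0.61], [-1.04, 0.16], [0.34, -0.32], [-0.68, 0.26], [-0.15, 0.08], [0.26, 0.01]]
[[483.1, -85.6, 80.0], [581.4, 20.3, 80.0], [462.4, -14.5, 80.0], [602.2, -50.8, 80.0]]
[[320.0, 189.0], [276.0, 205.0], [329.0, 201.0], [271.0, 192.0], [267.0, 218.0], [259.0, 195.0], [342.0, 213.0], [314.0, 191.0], [331.0, 196.0]]
weight top [542.61961306 -27.75485436]
```

Emit:
{"method": "step_arm", "body": {
  "plan": [
    [[197,-166,0,0,-1],[197,-166,0,0,-1],[197,-166,0,0,-1],[197,-166,0,0,-1],[197,-166,0,0,-1],[197,-166,0,0,-1],[197,-166,0,0,-1],[197,-166,0,0,-1]]
  ]
}}

```text
t: 0.77
eef_pos: [382.3, -320.3, 214.8]
tcp_rot: [-3.141, -0.0, 0.467]
ft_force: [-0.2, -1.0, 0.1]
opening: 0.5
grip_force: 0.0
```

```bash
cat >> h.py <<'E'
def shift(target):
    s=env.state();y=s["tcp_rot"][2];d=np.asarray(target)-s["eef_pos"]
    print("t",round(s["t"],2),"pos",np.round(s["eef_pos"],1),"rot",np.round(s["tcp_rot"],3),"F",np.round(s["ft_force"],1))
    print("shift",np.round([np.cos(y)*d[0]+np.sin(y)*d[1],np.sin(y)*d[0]-np.cos(y)*d[1],-d[2]],1))
E
python3 - <<'E'
from h import *
shift([483,-86,190])
c=env.get_calibration("wrist");C=np.array(c["extrinsics"]);print(-C[:3,:3].T@C[:3,3],C[:3,:3].round(2).tolist(),c["K"])
E
```

```text
t 0.77 pos [ 382.3 -320.3  214.8] rot [-3.141 -0.     0.467] F [-0.2 -1.   0.1]
shift [ 195.4 -163.9   24.8]
[ 443.55505105 -288.71547599  384.43277532] [[0.45, -0.89, -0.0], [0.87, 0.44, -0.25], [0.22, 0.11, 0.97]] [[352.70900051   0.         283.2576227 ]
 [  0.         352.70900051 209.18749339]
 [  0.           0.           1.        ]]
```

Emit:
{"method": "step_arm", "body": {
  "plan": [
    [[265,-190,0,0,-1],[265,-190,0,0,-1],[265,-190,0,0,-1],[265,-190,0,0,-1],[265,-190,0,0,-1],[265,-190,0,0,-1],[265,-190,0,0,-1],[265,-190,0,0,-1]]
  ]
}}

```text
t: 1.43
eef_pos: [534.9, -32.9, 214.4]
tcp_rot: [3.141, -0.0, 0.463]
ft_force: [-0.1, 0.2, -0.0]
opening: 0.007
grip_force: 0.0
```

Emit:
{"method": "step_arm", "body": {
  "plan": [
    [[0,0,0,0,-1],[0,0,0,0,-1],[0,0,0,0,-1]]
  ]
}}

```text
t: 1.68
eef_pos: [533.6, -35.2, 214.3]
tcp_rot: [3.142, 0.001, 0.463]
ft_force: [0.4, 0.0, -0.4]
opening: 0.006
grip_force: 0.0
```

```bash
python3 - <<'E'
from h import *
import pickle
shift([483,-86,190])
c=env.get_calibration("wrist");im=env.read_camera("wrist");cv2.imwrite("pics/w0.png",im);pickle.dump(c,open("w0.pkl","wb"))
cv2.imwrite("pics/w0b.png",cv2.resize(im,(800,600),interpolation=cv2.INTER_CUBIC))
print((proj(c,box([532.3,-32.7,-2.857],[[*p,82] for p in PL]))*800/560).round(0).tolist())
E
```

```text
t 1.68 pos [533.6 -35.2 214.3] rot [3.142e+00 1.000e-03 4.630e-01] F [ 0.4  0.  -0.4]
shift [-67.9  22.9  24.3]
[[441.0, 388.0], [359.0, 173.0], [329.0, 369.0], [482.0, 196.0]]
```

View pics/w0b.png

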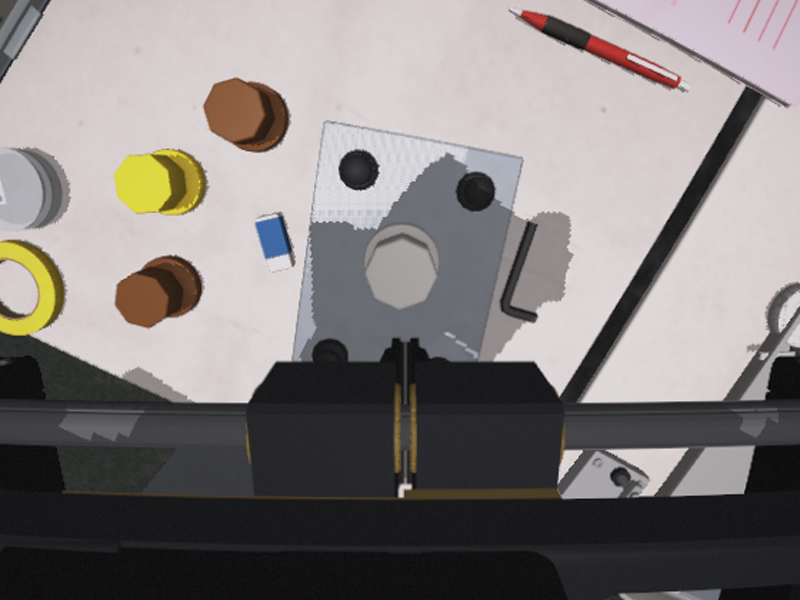

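The wrist view shows P2 at about (358,168) and P4 at (475,190); P1 and P3 are half hidden by the gripper. I'll back off along the tool's -x so all four show, and crop.

Emit:
{"method": "step_arm", "body": {
  "plan": [
    [[-90,0,0,0,-1],[-90,0,0,0,-1],[-90,0,0,0,-1],[-90,0,0,0,-1],[-90,0,0,0,-1],[-90,0,0,0,-1]]
  ]
}}

```text
t: 2.23
eef_pos: [453.9, -74.8, 214.9]
tcp_rot: [3.141, -0.001, 0.463]
ft_force: [-0.2, -0.4, 0.3]
opening: 0.005
grip_force: 0.0
```

```bash
python3 - <<'E'
from h import *
import pickle
shift([483,-86,190])
c=env.get_calibration("wrist");im=env.read_camera("wrist");cv2.imwrite("pics/w1.png",im);pickle.dump(c,open("w1.pkl","wb"))
p=proj(c,box([532.3,-32.7,-2.857],[[*p,82] for p in PL]));print(p.round(1).tolist())
o=np.clip(p.mean(0).astype(int)-[100,75],0,None);o[1]=min(o[1],420-150);print(o)
i=im[o[1]:o[1]+150,o[0]:o[0]+200]
cv2.imwrite("pics/w1c.png",cv2.resize(i,None,fx=4,fy=4,interpolation=cv2.INTER_CUBIC))
E
```

```text
t 2.23 pos [453.9 -74.8 214.9] rot [ 3.141e+00 -1.000e-03  4.630e-01] F [-0.2 -0.4  0.3]
shift [21.  23.  24.9]
[[310.8, 176.3], [248.9, 7.0], [226.2, 161.2], [340.8, 24.7]]
[181  17]
```

View pics/w1c.png

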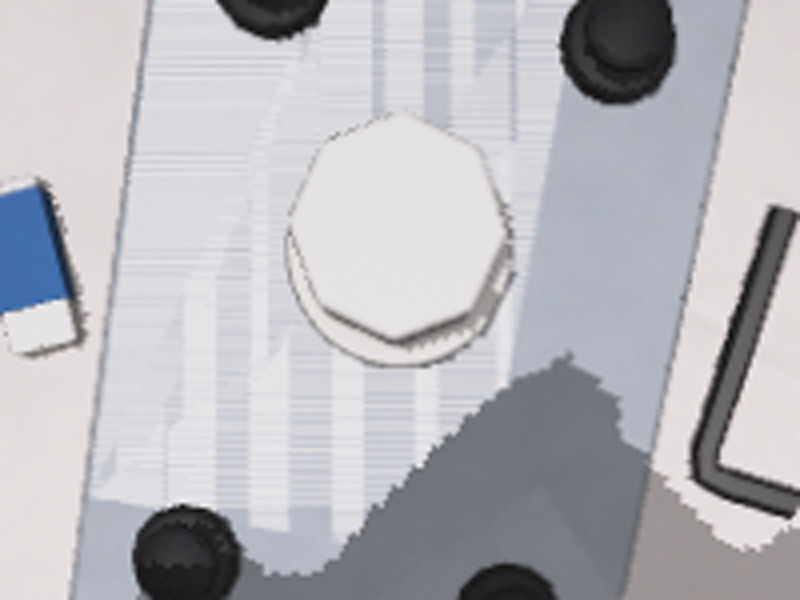

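P3's head is at crop (181,562), P4's at (628,33), and the weight is upright. P1 and P2 are cut off by the crop edge, so I'll locate the dark blobs in code and fit jointly.

```bash
python3 - <<'E'
from h import *
import pickle
pose0=[532.3,-32.7,-2.857]
obs=[]
for n,f,use in(("top","top0",(0,1,2,3)),("w0","w0",(1,3)),("w1","w1",(0,1,2,3))):
    c=env.get_calibration("top") if n=="top" else pickle.load(open(n+".pkl","rb"))
    im=cv2.imread(f"pics/{f}.png").max(2);m=cv2.connectedComponentsWithStats((im<85).astype(np.uint8))
    p=proj(c,box(pose0,[[*q,75] for q in PL]))
    for k in use:
        j=min(range(1,m[0]),key=lambda j:np.hypot(*(m[3][j]-p[k])) if m[2][j,4]>25 else 1e9)
        st=m[2][j];o=m[3][j];print(n,k+1,o.round(1),st.tolist(),(o-p[k]).round(1))
        if np.hypot(*(o-p[k]))<10 and st[4]<1200: obs.append((n,c,k,o))
def fit(names):
    def res(v): return np.concatenate([proj(c,box(v,[[*PL[k],75]]))[0]-o for n,c,k,o in obs if n in names])*[1]
    r=least_squares(res,pose0,x_scale=[1,1,.01],loss="soft_l1");print(names,r.x.round(3),res(r.x).round(1).tolist());print(box(r.x,[[*p,82] for p in PL]).round(1)[:,:2].tolist())
fit(["top"]);fit(["w0","w1"]);fit(["top","w0","w1"])
E
```

```text
top 1 [340.9 233. ] [336, 228, 11, 11, 96] [-0.5 -0.1]
top 2 [291.8 188.9] [287, 184, 11, 11, 98] [0.1 0.4]
top 3 [308.7 243.1] [304, 238, 11, 11, 96] [ 0.  -0.2]
top 4 [323.9 179. ] [319, 174, 11, 11, 95] [-0.3  0.6]
w0 2 [250.6 118.7] [237, 105, 28, 28, 596] [-1.2 -2.5]
w0 4 [332.3 133.8] [319, 121, 27, 27, 591] [-4.3 -3.1]
w1 1 [307.3 170.6] [294, 158, 27, 26, 554] [-3.  -4.4]
w1 2 [248.6  11.9] [235, 0, 29, 27, 646] [-1.1  2.2]
w1 3 [227.2 156.5] [214, 143, 27, 28, 574] [-0.2 -3.8]
w1 4 [335.3  27. ] [321, 12, 29, 31, 703] [-4.1  0.1]
['top'] [531.951 -32.308  -2.856] [0.4, 0.3, -0.3, -0.2, -0.2, 0.4, 0.1, -0.4]
[[482.9, -85.3], [581.0, 20.7], [462.0, -14.3], [601.9, -50.3]]
['w0', 'w1'] [533.295 -30.056  -2.859] [-1.0, 0.0, 2.2, 0.7, 0.7, 2.2, -1.2, -5.0, -2.2, 1.3, 1.9, -2.7]
[[484.1, -82.9], [582.5, 22.8], [463.4, -11.8], [603.2, -48.3]]
['top', 'w0', 'w1'] [532.969 -30.625  -2.857] [-0.4, -0.2, -1.1, -0.7, -1.0, -0.1, -0.6, -0.8, -0.7, 0.7, 2.5, 1.3, 1.2, 2.7, -0.8, -4.2, -1.6, 2.0, 2.2, -2.1]
[[483.8, -83.5], [582.1, 22.3], [463.1, -12.5], [602.9, -48.7]]
```

```bash
python3 - <<'E'
from h import *
import pickle
ct=env.get_calibration("top");c0=pickle.load(open("w0.pkl","rb"));c1=pickle.load(open("w1.pkl","rb"))
def s(a): return (np.array(a,float)+.5)*.7-.5
# collars + lid corners
def b(k,z): return [*PL[k],z]
T=[(ct,b(0,70),(340.9,233)),(ct,b(1,70),(291.8,188.9)),(ct,b(2,70),(308.7,243.1)),(ct,b(3,70),(323.9,179))]
W=[(c0,b(1,69),(250.6,118.7)),(c0,b(3,69),(332.3,133.8)),(c0,[-88,-63,62],s((325,121))),(c0,[-88,63,62],s((523,158))),
(c1,b(0,69),(181+508/4,17+617/4)),(c1,b(2,69),(181+187/4,17+558/4)),(c1,b(3,69),(181+618/4,17+46/4)),(c1,b(1,69),(181+272/4,17-17/4))]
for S in(T,W[:4],W[4:],T+W):
    f=lambda v:np.concatenate([proj(c,box(v[:3],np.array([q])+[0,0,v[3]]))[0]-o for c,q,o in S]+[[v[3]/5]])
    r=least_squares(f,[532,-32,-2.857,0],x_scale=[1,1,.01,1]);print(r.x.round(3),f(r.x).round(1).tolist());print(box(r.x[:3],[[*p,82] for p in PL]).round(1)[:,:2].tolist())
E
```

```text
[532.118 -32.632  -2.856  -0.79 ] [0.3, 0.2, -0.2, -0.1, -0.1, 0.2, 0.1, -0.2, -0.2]
[[483.0, -85.6], [581.2, 20.3], [462.2, -14.6], [602.0, -50.7]]
[533.166 -30.12   -2.857  -4.546] [-0.0, 0.2, 0.4, 0.3, -0.4, -0.4, -0.1, -0.1, -0.9]
[[484.0, -83.0], [582.3, 22.8], [463.3, -12.0], [603.1, -48.2]]
[533.024 -30.655  -2.855  -6.111] [-0.2, 0.0, 0.1, 0.7, -0.1, -0.0, 0.1, -0.7, -1.2]
[[484.0, -83.7], [582.0, 22.4], [463.1, -12.7], [602.9, -48.6]]
[533.082 -30.707  -2.854  -5.876] [-0.8, -0.3, -1.2, -0.3, -1.1, -0.3, -1.1, -0.5, 0.4, 0.7, 0.6, 0.5, 0.1, 0.3, -0.1, -0.0, -0.0, 0.0, 0.3, 0.8, -0.0, -0.2, 0.1, -0.7, -1.2]
[[484.1, -83.8], [582.0, 22.4], [463.1, -12.8], [603.0, -48.6]]
```

Emit:
{"method": "step_arm", "body": {
  "plan": [
    [[22,22,30,0,-1],[22,22,60,0,-1],[22,22,90,0,-1],[22,22,115,0,-1],[22,22,120,0,-1],[22,22,120,0,-1],[22,22,120,0,-1],[22,22,120,0,-1]]
  ]
}}

```text
t: 2.95
eef_pos: [483.5, -84.1, 95.9]
tcp_rot: [3.14, -0.002, 0.464]
ft_force: [-0.0, -0.7, 0.1]
opening: 0.004
grip_force: 0.0
```

```bash
python3 - <<'E'
from h import *
shift([483.5,-84.7,73])
c=env.get_calibration("side");im=env.read_camera("side")
print(proj(c,[env.state()["eef_pos"]]))
cv2.imwrite("pics/s1.png",cv2.resize(im[120:260,230:380],None,fx=4,fy=4,interpolation=cv2.INTER_CUBIC))
E
```

```text
t 2.95 pos [483.5 -84.1  95.9] rot [ 3.14e+00 -2.00e-03  4.64e-01] F [-0.  -0.7  0.1]
shift [-0.3  0.5 22.9]
[[320.37249933 182.83656539]]
```

View pics/s1.png

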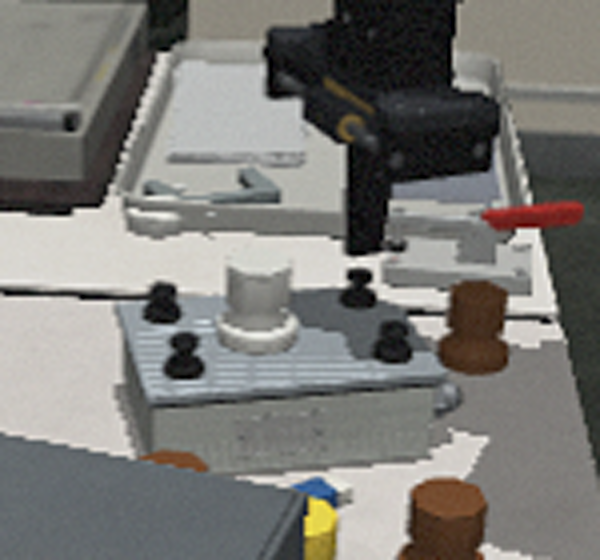

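The fingertips are directly above P1's head, at (362,250) over (358,274). I'll descend slowly.

Emit:
{"method": "step_arm", "body": {
  "plan": [
    [[0,0,6,0,-1],[0,0,11,0,-1],[0,0,13,0,-1],[0,0,14.5,0,-1],[0,0,16,0,-1],[0,0,17.5,0,-1],[0,0,18.5,0,-1],[0,0,19,0,-1]]
  ]
}}

```text
t: 3.67
eef_pos: [482.8, -84.1, 75.6]
tcp_rot: [3.141, -0.0, 0.464]
ft_force: [0.8, -0.2, 3.3]
opening: 0.003
grip_force: 1.7
```

Emit:
{"method": "step_arm", "body": {
  "plan": [
    [[0,0,0.5,0,-1],[0,0,1,0,-1],[0,0,1.5,0,-1],[0,0,1.5,0,-1]]
  ]
}}

```text
t: 4.0
eef_pos: [482.7, -84.1, 74.1]
tcp_rot: [3.141, -0.0, 0.464]
ft_force: [2.3, -1.0, 2.0]
opening: 0.006
grip_force: 1.6
```

Emit:
{"method": "step_arm", "body": {
  "plan": [
    [[0,0,0.5,0,-1],[0,0,0.5,0,-1]]
  ]
}}

```text
t: 4.17
eef_pos: [482.7, -84.1, 73.7]
tcp_rot: [3.141, -0.0, 0.464]
ft_force: [1.5, -1.2, 3.2]
opening: 0.006
grip_force: 1.7
```

Emit:
{"method": "step_arm", "body": {
  "plan": [
    [[0,0,0.5,0,-1],[0,0,0.5,0,-1]]
  ]
}}

```text
t: 4.33
eef_pos: [482.7, -84.1, 73.2]
tcp_rot: [3.141, -0.0, 0.464]
ft_force: [1.7, -0.7, 3.9]
opening: 0.006
grip_force: 2.3
```

Emit:
{"method": "step_arm", "body": {
  "plan": [
    [[0,0,0.5,0,-1],[0,0,0.5,0,-1]]
  ]
}}

```text
t: 4.5
eef_pos: [482.8, -84.1, 72.8]
tcp_rot: [3.141, -0.0, 0.464]
ft_force: [2.1, 0.3, 6.8]
opening: 0.002
grip_force: 3.2
```

Emit:
{"method": "step_arm", "body": {
  "plan": [
    [[0,0,0.4,0,-1],[0,0,0.4,0,-1]]
  ]
}}

```text
t: 4.67
eef_pos: [482.7, -84.1, 72.4]
tcp_rot: [3.141, -0.0, 0.464]
ft_force: [1.3, 0.2, 7.7]
opening: 0.006
grip_force: 3.8
```

Force rises at the washer rate (7.7 N at 72.4 mm), so P1 is home. Next I lift over the weight to P2.

Emit:
{"method": "step_arm", "body": {
  "plan": [
    [[0,0,-35,0,-1],[0,0,-70,0,-1],[34,-13,-75,0,-1],[68,-25,-75,0,-1],[102,-38,-75,0,-1],[135.5,-50,-75,0,-1],[135.5,-50,-75,0,-1],[135.5,-50,-75,0,-1]]
  ]
}}

```text
t: 5.33
eef_pos: [581.1, 22.6, 146.2]
tcp_rot: [-3.141, 0.002, 0.466]
ft_force: [-0.4, -0.6, -0.0]
opening: 0.007
grip_force: 0.0
```

Emit:
{"method": "step_arm", "body": {
  "plan": [
    [[0,0,30,0,-1],[0,0,52,0,-1],[0,0,57,0,-1],[0,0,59,0,-1],[0,0,60,0,-1],[0,0,60,0,-1]]
  ]
}}

```text
t: 5.83
eef_pos: [581.6, 20.9, 88.1]
tcp_rot: [3.141, -0.001, 0.463]
ft_force: [0.2, 0.9, -0.3]
opening: 0.001
grip_force: 0.0
```

Position is good. Pushing P2 slowly from 88.

Emit:
{"method": "step_arm", "body": {
  "plan": [
    [[0,0,3,0,-1],[0,0,5,0,-1],[0,0,7,0,-1],[0,0,8.5,0,-1],[0,0,10,0,-1],[0,0,11.5,0,-1],[0,0,13,0,-1],[0,0,13,0,-1]]
  ]
}}

```text
t: 6.5
eef_pos: [581.7, 21.3, 74.0]
tcp_rot: [3.141, -0.0, 0.464]
ft_force: [1.9, -1.0, 2.5]
opening: 0.005
grip_force: 1.5
```

Emit:
{"method": "step_arm", "body": {
  "plan": [
    [[0,0,0.5,0,-1],[0,0,1,0,-1],[0,0,1.5,0,-1],[0,0,1.5,0,-1]]
  ]
}}

```text
t: 6.83
eef_pos: [581.7, 21.3, 72.9]
tcp_rot: [3.141, -0.001, 0.464]
ft_force: [1.6, -2.0, 5.3]
opening: 0.004
grip_force: 2.9
```

Emit:
{"method": "step_arm", "body": {
  "plan": [
    [[0,0,0.5,0,-1],[0,0,0.5,0,-1]]
  ]
}}

```text
t: 7.0
eef_pos: [581.7, 21.3, 72.6]
tcp_rot: [3.141, -0.001, 0.464]
ft_force: [1.2, -1.9, 7.0]
opening: 0.003
grip_force: 3.7
```

P2 is home (7 N at 72.6). Next P3.

Emit:
{"method": "step_arm", "body": {
  "plan": [
    [[0,0,-35,0,-1],[0,0,-70,0,-1],[-35,-6,-75,0,-1],[-70,-12,-75,0,-1],[-100,-18,-75,0,-1],[-122,-22,-75,0,-1],[-122,-22,-75,0,-1],[-122,-22,-75,0,-1]]
  ]
}}

```text
t: 7.67
eef_pos: [461.6, -13.6, 147.3]
tcp_rot: [-3.141, 0.001, 0.463]
ft_force: [0.6, 0.8, 0.1]
opening: 0.004
grip_force: 0.0
```

Emit:
{"method": "step_arm", "body": {
  "plan": [
    [[0,0,30,0,-1],[0,0,52,0,-1],[0,0,57,0,-1],[0,0,59,0,-1],[0,0,60,0,-1],[0,0,60,0,-1]]
  ]
}}

```text
t: 8.17
eef_pos: [463.0, -13.5, 87.8]
tcp_rot: [3.141, -0.001, 0.464]
ft_force: [0.8, -0.0, 0.5]
opening: 0.006
grip_force: 0.0
```

Emit:
{"method": "step_arm", "body": {
  "plan": [
    [[0,0,3,0,-1],[0,0,5,0,-1],[0,0,7,0,-1],[0,0,8.5,0,-1],[0,0,10,0,-1],[0,0,11.5,0,-1],[0,0,13,0,-1],[0,0,13,0,-1]]
  ]
}}

```text
t: 8.83
eef_pos: [462.7, -13.6, 74.1]
tcp_rot: [3.141, -0.0, 0.464]
ft_force: [1.9, -0.2, 3.5]
opening: 0.006
grip_force: 1.5
```

Emit:
{"method": "step_arm", "body": {
  "plan": [
    [[0,0,0.5,0,-1],[0,0,1,0,-1],[0,0,1.7,0,-1],[0,0,1.7,0,-1]]
  ]
}}

```text
t: 9.17
eef_pos: [462.7, -13.6, 72.6]
tcp_rot: [3.141, -0.0, 0.464]
ft_force: [0.4, 0.2, 6.4]
opening: 0.006
grip_force: 3.4
```

Emit:
{"method": "step_arm", "body": {
  "plan": [
    [[0,0,0.3,0,-1],[0,0,0.3,0,-1]]
  ]
}}

```text
t: 9.33
eef_pos: [462.7, -13.6, 72.5]
tcp_rot: [3.141, -0.001, 0.464]
ft_force: [0.5, 0.4, 6.9]
opening: 0.002
grip_force: 3.8
```

Emit:
{"method": "step_arm", "body": {
  "plan": [
    [[0,0,-35,0,-1],[0,0,-70,0,-1],[27,24,-75,0,-1],[54,47,-75,0,-1],[81,71,-75,0,-1],[109,95,-75,0,-1],[109,95,-75,0,-1],[109,95,-75,0,-1]]
  ]
}}

```text
t: 10.0
eef_pos: [602.7, -50.1, 146.0]
tcp_rot: [-3.141, 0.002, 0.463]
ft_force: [0.4, -0.7, -0.5]
opening: 0.006
grip_force: 0.0
```

Emit:
{"method": "step_arm", "body": {
  "plan": [
    [[0,0,30,0,-1],[0,0,52,0,-1],[0,0,57,0,-1],[0,0,59,0,-1],[0,0,60,0,-1],[0,0,60,0,-1]]
  ]
}}

```text
t: 10.5
eef_pos: [602.6, -49.8, 88.3]
tcp_rot: [3.141, -0.001, 0.464]
ft_force: [0.2, 0.1, 1.4]
opening: 0.007
grip_force: 0.0
```

Emit:
{"method": "step_arm", "body": {
  "plan": [
    [[0,0,3,0,-1],[0,0,5,0,-1],[0,0,7,0,-1],[0,0,8.5,0,-1],[0,0,10,0,-1],[0,0,11.5,0,-1],[0,0,13,0,-1],[0,0,13,0,-1]]
  ]
}}

```text
t: 11.17
eef_pos: [602.6, -49.8, 74.1]
tcp_rot: [3.141, -0.0, 0.464]
ft_force: [1.1, 0.9, 2.5]
opening: 0.005
grip_force: 1.5
```

Emit:
{"method": "step_arm", "body": {
  "plan": [
    [[0,0,0.5,0,-1],[0,0,1,0,-1],[0,0,2,0,-1],[0,0,2,0,-1]]
  ]
}}

```text
t: 11.5
eef_pos: [602.7, -49.8, 72.5]
tcp_rot: [3.141, -0.001, 0.464]
ft_force: [0.4, 0.3, 7.9]
opening: 0.007
grip_force: 3.8
```

P4 is home. I'll lift, back off and check.

Emit:
{"method": "step_arm", "body": {
  "plan": [
    [[0,0,-40,0,-1],[0,0,-80,0,-1],[0,0,-120,0,-1],[0,0,-140,0,-1],[-40,20,-140,0,-1],[-80,40,-140,0,-1],[-110,50,-140,0,-1],[-110,50,-140,0,-1]]
  ]
}}

```text
t: 12.17
eef_pos: [522.6, -146.8, 212.0]
tcp_rot: [-3.141, 0.002, 0.461]
ft_force: [0.2, 0.5, 0.4]
opening: 0.006
grip_force: 0.0
```

Emit:
{"method": "step_arm", "body": {
  "plan": [
    [[-40,40,0,0,-1],[-80,80,0,0,-1],[-80,80,0,0,-1],[-80,80,0,0,-1],[-80,80,0,0,-1]]
  ]
}}

```text
t: 12.58
eef_pos: [490.0, -252.0, 211.7]
tcp_rot: [-3.141, 0.001, 0.461]
ft_force: [-0.2, 0.6, -0.5]
opening: 0.003
grip_force: 0.0
```

```bash
python3 - <<'E'
from h import *
shift([483.5,-84.7,73])
a=env.read_camera("side")[150:260,240:380];b=env.read_camera("top")[155:265,265:405]
f=lambda i:cv2.resize(i,None,fx=5,fy=5,interpolation=cv2.INTER_CUBIC)
cv2.imwrite("pics/e_s.png",f(a));cv2.imwrite("pics/e_t.png",f(b))
E
```

```text
t 12.58 pos [ 490.  -252.   211.7] rot [-3.141e+00  1.000e-03  4.610e-01] F [-0.2  0.6 -0.5]
shift [  68.6 -152.7  138.7]
```

View pics/e_s.png

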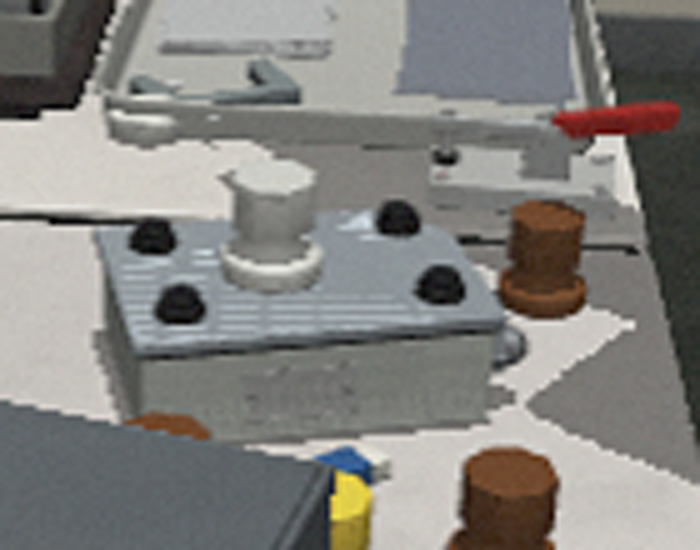

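View pics/e_t.png

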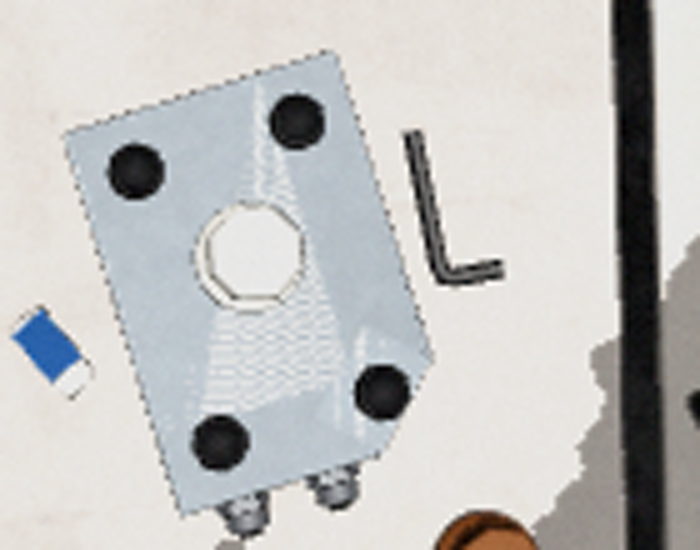

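In the side view all four heads sit on their collars. In the top view the box, weight, eraser and hex key are exactly where they were. Handing in.

```bash
python3 -c "
from cell import env
print(env.job_done())"
```

```text
the job is handed in; nothing more can be done
None
```

I pushed all four plungers home in the order asked, each with under 8 N; in the final pictures all four heads sit on their collars and the box, weight, eraser and hex key are where they were, and the job was handed in at about 13 s.

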